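# Close the bushing box at the deburring bench

### The job

Two slide-top boxes stand open on the deburring bench; one holds finished bushings, the other is empty. Slide the cover of the box that holds the bushings fully home over them to keep the chips out, leave the empty box standing open, and let go of everything.

Things in the scene. Friction and masses are not known exactly. Their poses are not given: they have to be found in the camera images.
- parts_box: Grey steel slide-top box with four brass bushings (26 mm wide) in it, fixed to the bench: 220 mm (x) by 116 mm (y), 56 mm high with its side rails. Origin: underside centre; z up. Its +x half (away from the robot, turned up to 35 deg) is the open compartment, 104 x 100 mm, 41 mm deep; its -x half a solid deck where the open cover parks. An empty twin, also open, stands 300 mm+ to one side.
- parts_grip (a point): Middle of the top of the rib on the cover of the box with the bushings, 81 mm above the bench; axes as the box's. Cover: flat aluminium plate, 108 mm along the slide, 101 mm wide, top face 51 mm above the bench. The upright rib crosses its middle: 12 mm thick along the slide, 60 mm long across it, 30 mm high above the plate; pinch it from above or push it.
- parts_cover (a joint): How far the cover of the box with the bushings is open, in m: 0 is shut against its stop (rib 52 mm to the box's +x from its origin), 0.090 fully open; starts at 0.060 to 0.085. Opening moves the cover along the box's -x, closing along its +x. About 3 N of sliding friction, no spring or catch; it stays where it is left.
- spare_cover (a joint): The same for the cover of the empty box, which looks alike but has nothing in its compartment. Starts at 0.060 to 0.085; to be left open.

How it is judged:
By the outcome, as a careful person would: the job done as asked, in the order asked, and still so for the second after the job is handed in, with the robot touching nothing.
It also fails if it takes over 32 s, if anything falls off the work surface, if the arm or the gripper's body presses on something with over 40 N, if the wrist force passes 120 N, or if a joint passes its speed limit or range.

### The arm

A 6-joint arm with a two-finger parallel gripper is mounted at the origin on the work surface. World frame = base frame: x ahead of the robot, y to its left, z up, the work surface at z = 0. Lengths are in m, angles in rad, forces in N, time in s.
With the tool pointing down it reaches from about 0.375 to 0.9 m from the base axis. Payload 3.1 kg.
Tool frame: the origin (TCP) lies midway between the tips of the shut fingers; the grasp point (between the pads) lies 19 mm behind it; z points along the fingers, y is the line along which they close (so a half turn about z gives the same grasp; the last joint's range is limited). The gripper opens to 87 mm and grips with 3 to 60 N. Pads are 19 mm wide; open, the fingers measure 117 mm over their backs; the gripper's body (75 mm by 190 mm) begins 51 mm behind the grasp point.
Start: joints at [0.972, 0.527, 1.433, -0, 1.181, -0.178], TCP at [0.255, 0.57, 0.223] pointing down, gripper open.
Joint ranges: [-3.08, 3.08], [-0.75, 2.2], [0.22, 2.44], [-1.43, 4.57], [0, 2.65], [-2.85, 2.85]. Speed limits (rad/s): [2.79, 2.79, 3.14, 3.14, 3.14, 3.14].

### API

Orientations are given as a rotation vector (axis times angle).
In Python, from bench import telemetry, imaging, workorder gives the robot as it stands. The module is installed in compiled form; this text tells all that it offers.
- The arm moves only by the tool drive_tool, never from a script. Its argument "moves" is a list that holds one entry, the list of rows, each a list of 5 numbers: the closure, from 0 (fully open) to 1 (shut), then the shift along the tool's x, y, z scaled (see below), then the turn about the tool's z scaled (see below). In form: [[[claw, dx, dy, dz, yaw], ...]]. A call has 1 to 20 rows; each row shifts and turns the commanded pose from where the row before left it, along the tool's axes as they then stand; what a row does not reach is not made up. The controller multiplies each number of a shift by 200 mm and each number of a turn by pi/2 rad. A row lasts 1/12 s, in which the tool goes at most 41.7 mm and 7.16 degrees, less where a joint would pass 70% of its speed; a pose out of reach is approached as far as the arm can. A call with a number of a shift or a turn outside -1 to 1 is refused whole. A call with a gripper value outside its range is refused whole. The fingers move at their own pace and stop on an object; "grip_force" is the grip in N (left out, the last holds). Time passes only in rows, so rows that do not move let the fingers close. It gives the time, the measured TCP pose, the force, the opening and the grip force at its end, in the units of the state.
- telemetry.get_state(): the state, without advancing time (a new reading comes with each control period).
- imaging.grab_frame(name): name is "scene" or "top" or "wrist"; returns the picture (384x512x3 uint8, blue, green, red); there is no depth.
- imaging.camera_params(name): a dict with "fx", "fy", "cx", "cy" (pixels), "distortion" ([k1, k2, p1, p2, k3] as OpenCV has them; the pictures are not rectified), "pose" (4x4, takes a point from camera to world coordinates). Camera axes: x right, y down, z forward; pixel columns grow to the right and rows downward; lengths in m; the calibration is good to about 2 mm. A picture is of the moment at which its call begins: read the wrist's pose just before it. camera_params takes no time and is no camera call; for the wrist camera it gives the pose at the moment of the call.
- workorder.close_job(): hands the job in; it is judged then, once.
The state is a dict: "t": time; "joint_pos": joint angles; "qd": joint speeds; "effort": joint torques, N m; "ee_pos": TCP position; "tcp_rot": TCP orientation; "force": force on the tool from outside, world axes, zero at the start; "ft_torque": the same for the moment, N m; "width": opening from 0.0 (shut) to 1.0 (fully open); "grasp_force": force on a finger pad.
Only numpy, scipy, OpenCV 4.12 (cv2) and the standard library are available. Lean on these libraries where they do the work, as an engineer would, in place of code of your own. Each camera call takes 0.05 s, during which the arm holds its last target. There are 200 camera calls.

## Working session

There is one attempt and no reset: what is moved stays moved. The work goes in short steps, Python scripts to look and compute and a tool call to move; the robot and the scene stay as the last step left them, time stands still between calls to the robot, and variables do not carry over. Pictures are saved under pics/ and viewed, at most 10 in all, crops included, and the job is handed in when it is done.

Besides the shell and the picture viewer there is one more tool, called after "Request:" in YAML: its name, and indented under it one key for each argument. drive_tool: Moves the arm, as the interface text tells. Its arguments: {"type":"object","properties":{"moves":{"type":"array","items":{"type":"array","items":{"type":"array","items":{"type":"number"}}}},"grip_force":{"type":"number"}},"required":["moves"]}

```bash
mkdir -p pics
python3 - <<'E'
from bench import telemetry, imaging
import cv2,numpy as np
np.set_printoptions(precision=4,suppress=True)
for n in ("scene","top"):
    cv2.imwrite(f"pics/{n}0.png",imaging.grab_frame(n)); p=imaging.camera_params(n); print(n,p)
s=telemetry.get_state();print(s['t'],s['ee_pos'],s['tcp_rot'],s['width'])
E
```

```text
scene {'fx': 350.1940274275681, 'fy': 350.1940274275681, 'cx': 252.1533096213827, 'cy': 194.43290921961096, 'distortion': array([0.0088, 0.    , 0.    , 0.    , 0.    ]), 'pose': array([[ 0.4001,  0.7883, -0.4674,  0.8917],
       [ 0.9165, -0.3462,  0.2005, -0.1388],
       [-0.0037, -0.5086, -0.861 ,  0.6249],
       [ 0.    ,  0.    ,  0.    ,  1.    ]])}
top {'fx': 346.6074784754823, 'fy': 346.6074784754823, 'cx': 251.5303448263463, 'cy': 189.79258716191563, 'distortion': array([-0.0424,  0.    ,  0.    ,  0.    ,  0.    ]), 'pose': array([[-0.0227, -0.9884,  0.15  ,  0.4837],
       [-0.9997,  0.0228, -0.0007,  0.0145],
       [-0.0027, -0.15  , -0.9887,  0.7276],
       [ 0.    ,  0.    ,  0.    ,  1.    ]])}
0.1 [0.2549 0.5699 0.2217] [-0.656  -3.0716  0.0028] 1.0000749579945372
```

View pics/scene0.png

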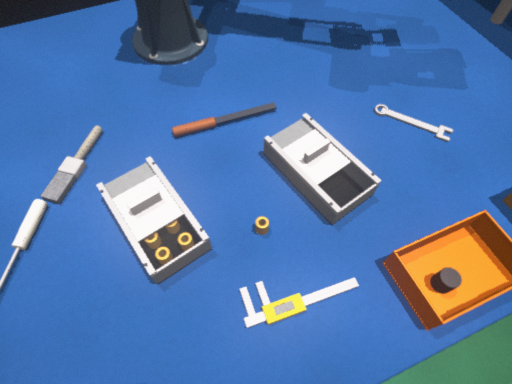

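View pics/top0.png

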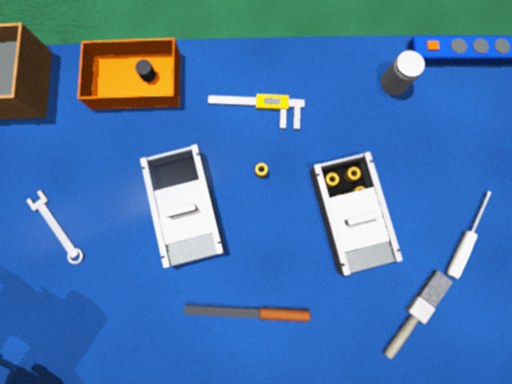

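The bushings are in the box at the right of the top view (cover rib near 361,220), which is at the left of the scene view (rib near 146,202). The other box is empty. Next I'll enlarge both views of the bushing box.

Run:
```python
import cv2,numpy as np
a=cv2.imread("pics/scene0.png")[150:285,90:215]; b=cv2.imread("pics/top0.png")[145:280,300:410]
a=cv2.resize(a,None,fx=4,fy=4,interpolation=2);b=cv2.resize(b,None,fx=4,fy=4,interpolation=2)
a=a[:, :400+100]
cv2.imwrite("pics/c1.png",a);cv2.imwrite("pics/c2.png",b)
```

```text
(no output)
```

View pics/c1.png

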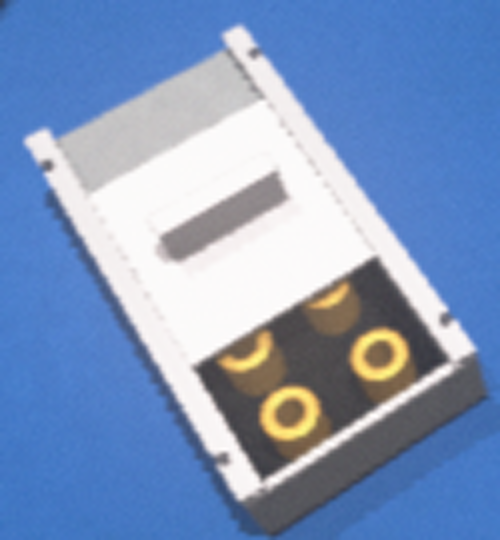

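View pics/c2.png

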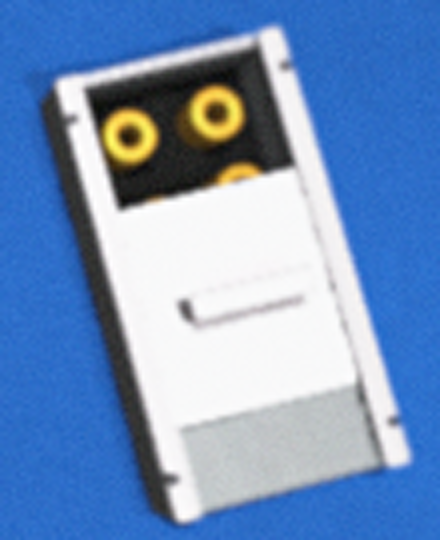

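The crops show the four dark rail notches: c1 at (448,318), (223,458), (45,165), (253,52), and c2 at (70,118), (287,63), (393,421), (170,479). The rib's top edge facing the opening runs (165,237)-(277,172) in c1. I'll triangulate these points, fit the box model and overlay it.

```bash
cat > h.py <<'E'
import cv2,numpy as np
from bench import imaging
np.set_printoptions(precision=4,suppress=True)
def P(n):
    p=imaging.camera_params(n); K=np.array([[p['fx'],0,p['cx']],[0,p['fy'],p['cy']],[0,0,1]]); return K,p['distortion'],np.linalg.inv(p['pose'])
def und(n,uv):
    K,d,_=P(n); return cv2.undistortPoints(np.float64(uv).reshape(-1,1,2),K,d).reshape(-1,2)
def tri(n1,a,n2,b):
    X=cv2.triangulatePoints(P(n1)[2][:3],P(n2)[2][:3],und(n1,a).T,und(n2,b).T); return (X[:3]/X[3]).T
def proj(n,X):
    K,d,T=P(n); return cv2.projectPoints(np.float64(X).reshape(-1,1,3),cv2.Rodrigues(T[:3,:3])[0],T[:3,3],K,d)[0].reshape(-1,2)
def plane(n,uv,z):
    q=und(n,uv);T=imaging.camera_params(n)['pose'];r=np.c_[q,np.ones(len(q))]@T[:3,:3].T;o=T[:3,3]
    return o+r*((z-o[2])/r[:,2])[:,None]
E
python3 - <<'E'
from h import *
s=np.array([(448,318),(223,458),(45,165),(253,52)])/4+(90,150)-.375
t=np.array([(70,118),(287,63),(393,421),(170,479)])/4+(300,145)-.375
X=tri("scene",s,"top",t);print(X)
c=X.mean(0);d=X[0]+X[1]-X[2]-X[3];w=X[0]-X[1]+X[3]-X[2];yaw=np.arctan2(d[1],d[0]);print(c,np.linalg.norm(d)/2,np.linalg.norm(w)/2,np.degrees(yaw),np.degrees(np.arctan2(-w[0],w[1])))
# rib edge at +x side, z=.081
r=np.array([(165,237),(277,172)])/4+(90,150)-.375
R=plane("scene",r,.081);m=R.mean(0);print(R,np.linalg.norm(R[0]-R[1]))
u=np.array([np.cos(yaw),np.sin(yaw)]);v=np.array([-u[1],u[0]])
x=(m[:2]-c[:2])@u-.006;y=(m[:2]-c[:2])@v;print("rib x,y in box",x,y,"open",.052-x)
for n,f,o in(("scene","scene0",(90,150,125,135)),("top","top0",(300,145,110,135))):
    im=cv2.imread(f"pics/{f}.png");im=cv2.resize(im[o[1]:o[1]+o[3],o[0]:o[0]+o[2]],None,fx=4,fy=4,interpolation=2)
    def rect(x0,x1,hw,z,col):
        q=np.array([[*(c[:2]+a*u+b*v),z] for a,b in((x0,-hw),(x1,-hw),(x1,hw),(x0,hw))])
        p=(proj(n,q)-o[:2]+.375)*4;cv2.polylines(im,[p.round().astype(int)],True,col,1)
    rect(-.11,.11,.058,.056,(0,0,255));rect(x-.006,x+.006,.03,.081,(0,200,0));rect(x-.054,x+.054,.0505,.051,(255,0,255))
    cv2.imwrite(f"pics/o_{n}.png",im)
a,b=cv2.imread("pics/o_scene.png"),cv2.imread("pics/o_top.png")
cv2.imwrite("pics/o.png",cv2.resize(np.hstack([a,b]),None,fx=.84,fy=.84))
E
```

```text
[[ 0.6134 -0.1168  0.0572]
 [ 0.6381 -0.2249  0.0611]
 [ 0.462  -0.2649  0.0579]
 [ 0.4376 -0.1566  0.0574]]
[ 0.5378 -0.1908  0.0584] 0.18040504223178483 0.11100461049088126 12.775875051437389 12.802998626089805
[[ 0.5376 -0.2196  0.081 ]
 [ 0.525  -0.1652  0.081 ]] 0.05578570552372096
rib x,y in box -0.012637556360317295 -0.00012080829846283955 open 0.06463755636031729
```

View pics/o.png

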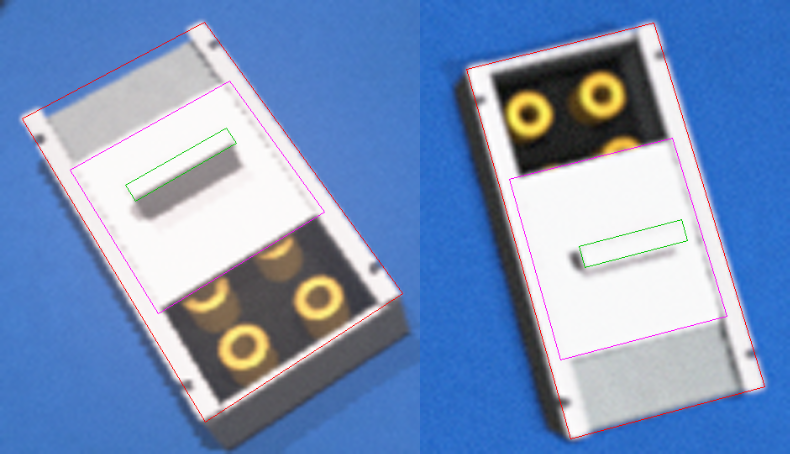

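The overlay fits in both views. The box centre is (0.538, -0.191), yaw 12.8°, rail height about 0.058 against 0.056 given. The rib is 55.8 mm long against 60, at (0.5255, -0.1936), and the cover is 65 mm open. I'll start by turning the tool +53° so its y axis lies along the slide, then travel across.

Request:
drive_tool:
  moves:
    - [[0,0,0,0,0.0737],[0,0,0,0,0.0737],[0,0,0,0,0.0737],[0,0,0,0,0.0737],[0,0,0,0,0.0737],[0,0,0,0,0.0737],[0,0,0,0,0.0737],[0,0,0,0,0.0737],[0,-0.2,0.024,0,0],[0,-0.2,0.024,0,0],[0,-0.2,0.024,0,0],[0,-0.2,0.024,0,0],[0,-0.2,0.024,0,0],[0,-0.2,0.024,0,0],[0,-0.2,0.024,0,0],[0,-0.2,0.024,0,0],[0,-0.2,0.024,0,0],[0,-0.2,0.024,0,0],[0,-0.2,0.024,0,0],[0,-0.2,0.024,0,0]]
  grip_force: 25

```text
t: 1.77
ee_pos: [0.418, 0.1133, 0.2225]
tcp_rot: [-1.959, -2.455, 0.0]
force: [1.3, 0.2, -0.0]
width: 0.997
grasp_force: 0.0
```

```bash
cat >> h.py <<'E'
from bench import telemetry
from scipy.spatial.transform import Rotation as Ro
def rel(p):
    s=telemetry.get_state();R=Ro.from_rotvec(s['tcp_rot']).as_matrix()
    print("t",s['t'],"pos",s['ee_pos'],"yaw of y",np.degrees(np.arctan2(R[1,1],R[0,1])),"F",s['force'],"w",s['width'],s['grasp_force'],s['joint_pos'])
    print("shift units",R.T@(np.array(p)-s['ee_pos'])/.2)
E
python3 -c "
from h import *
rel([.5255,-.1936,.22])"
```

```text
t 1.7667 pos [0.418  0.1133 0.2225] yaw of y 12.827610451192792 F [ 1.2641  0.2306 -0.0371] w 0.9974918842960496 0.0 [ 0.0056  0.2701  1.8914  0.0001  0.9803 -0.2184]
shift units [-1.6158  0.1835  0.0122]
```

Request:
drive_tool:
  moves:
    - [[0,-0.18,0.0204,0,0],[0,-0.18,0.0204,0,0],[0,-0.18,0.0204,0,0],[0,-0.18,0.0204,0,0],[0,-0.18,0.0204,0,0],[0,-0.18,0.0204,0,0],[0,-0.18,0.0204,0,0],[0,-0.18,0.0204,0,0],[0,-0.18,0.0204,0,0],[0,0,0,0.1,0],[0,0,0,0.1,0],[0,0,0,0,0],[0,0,0,0,0]]

```text
t: 2.85
ee_pos: [0.5245, -0.192, 0.1813]
tcp_rot: [-1.957, -2.452, 0.001]
force: [1.0, 1.0, -0.1]
width: 0.998
grasp_force: 0.0
```

```bash
python3 -c "
from h import *
rel([.5255,-.1936,.057])
im=imaging.grab_frame('wrist')
print(imaging.camera_params('wrist')['pose'])
c=np.array([.5378,-.1908]);a=np.radians(12.8);u=np.array([np.cos(a),np.sin(a)]);v=np.array([-u[1],u[0]]);x=-.0126
im=cv2.resize(im,None,fx=1.5,fy=1.5,interpolation=2);cv2.imwrite('pics/w1raw.png',im)
for x0,x1,hw,z,col in((-.11,.11,.058,.056,(0,0,255)),(x-.006,x+.006,.03,.081,(0,200,0)),(x-.054,x+.054,.0505,.051,(255,0,255))):
    q=np.array([[*(c+s*u+b*v),z] for s,b in((x0,-hw),(x1,-hw),(x1,hw),(x0,hw))])
    cv2.polylines(im,[(proj('wrist',q)*1.5).round().astype(int)],True,col,1)
cv2.imwrite('pics/w1.png',im)"
```

```text
t 2.85 pos [ 0.5245 -0.192   0.1813] yaw of y 12.811284288641549 F [ 0.967   1.0038 -0.0526] w 0.9978560921774156 0.0 [-0.5509  0.4928  1.6405  0.      1.0123 -0.7745]
shift units [-0.0108  0.0046  0.6216]
[[ 0.975   0.2121  0.0659  0.5076]
 [ 0.2221 -0.9302 -0.2923 -0.1108]
 [-0.0008  0.2997 -0.954   0.3449]
 [ 0.      0.      0.      1.    ]]
```

View pics/w1.png

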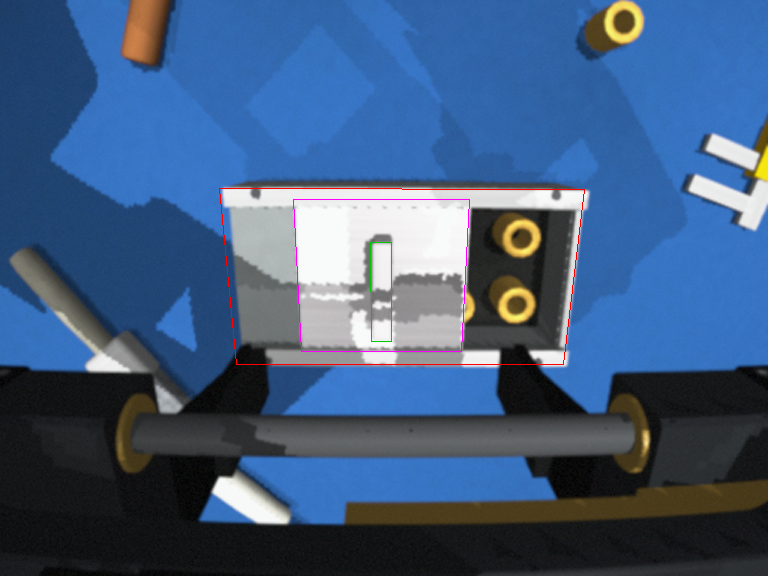

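The wrist view agrees: the rib (about 381,290) and the rails fall on the projected model, with the rib centred between the fingers. Next I'll descend to z ≈ 0.058.

Request:
drive_tool:
  moves:
    - [[0,-0.011,0.005,0.1,0],[0,0,0,0.1,0],[0,0,0,0.1,0],[0,0,0,0.1,0],[0,0,0,0.1,0],[0,0,0,0.06,0],[0,0,0,0.04,0],[0,0,0,0.015,0],[0,0,0,0,0]]

```text
t: 3.65
ee_pos: [0.5276, -0.1944, 0.0599]
tcp_rot: [1.958, 2.456, 0.0]
force: [0.0, 0.2, -0.2]
width: 1.001
grasp_force: 0.0
```

Request:
drive_tool:
  moves:
    - [[0.5,0,0,0,0],[0.7,0,0,0,0],[0.8,0,0,0,0],[1,0,0,0,0],[1,0,0,0,0],[1,0,0,0,0],[1,0,0,0,0],[1,0,0,0,0],[1,0,0,0,0]]

```text
t: 4.4
ee_pos: [0.5271, -0.1945, 0.0595]
tcp_rot: [-1.959, -2.456, 0.0]
force: [-1.4, 0.2, 0.2]
width: 0.403
grasp_force: 0.0
```

```bash
python3 -c "
from h import *
a=np.radians(12.8);rel([.5378+.052*np.cos(a),-.1908+.052*np.sin(a),.057])"
```

```text
t 4.4 pos [ 0.5271 -0.1945  0.0595] yaw of y 12.82255741116654 F [-1.398   0.2466  0.1524] w 0.40296938957837225 0.0 [-0.5523  0.6814  1.7186 -0.      0.7417 -0.7761]
shift units [0.0059 0.316  0.0126]
```

Fingers are still closing.

Request:
drive_tool:
  moves:
    - [[1,0,0,0,0],[1,0,0,0,0],[1,0,0,0,0],[1,0,0,0,0],[1,0,0,0,0],[1,0,0,0,0],[1,0,0,0,0],[1,0,0,0,0]]

```text
t: 5.07
ee_pos: [0.5269, -0.1945, 0.0595]
tcp_rot: [-1.959, -2.455, 0.0]
force: [-1.7, -1.6, 0.9]
width: 0.136
grasp_force: 25.0
```

The fingers hold the 12 mm rib at 25 N (opening 11.8 mm). Now I'll slide it most of the way.

Request:
drive_tool:
  moves:
    - [[1,0,0.015,0,0],[1,0,0.03,0,0],[1,0,0.03,0,0],[1,0,0.03,0,0],[1,0,0.03,0,0],[1,0,0.03,0,0],[1,0,0.03,0,0],[1,0,0.03,0,0],[1,0,0.03,0,0],[1,0,0.02,0,0],[1,0,0.015,0,0],[1,0,0,0,0]]

```text
t: 6.07
ee_pos: [0.585, -0.1816, 0.0595]
tcp_rot: [1.958, 2.454, 0.001]
force: [0.8, -2.8, -2.1]
width: 0.137
grasp_force: 25.0
```

Request:
drive_tool:
  moves:
    - [[1,0,0.005,0,0],[1,0,0.005,0,0],[1,0,0.005,0,0],[1,0,0.005,0,0],[1,0,0,0,0],[1,0,0,0,0]]

```text
t: 6.57
ee_pos: [0.5878, -0.1809, 0.0595]
tcp_rot: [1.959, 2.455, -0.0]
force: [-2.2, -4.5, -2.5]
width: 0.136
grasp_force: 25.0
```

```bash
python3 -c "
from h import *
a=np.radians(12.8);rel([.5378+.052*np.cos(a),-.1908+.052*np.sin(a),.057])"
```

```text
t 6.5667 pos [ 0.5878 -0.1809  0.0595] yaw of y 12.822665511143816 F [-2.1591 -4.5213 -2.4694] w 0.1363301601986191 24.98962551355362 [-0.4801  0.7287  1.5796 -0.0002  0.8327 -0.7037]
shift units [0.0073 0.0055 0.0127]
```

No stop contact yet. I'll creep on in 1 mm rows until the force rises.

Request:
drive_tool:
  moves:
    - [[1,0,0.005,0,0],[1,0,0.005,0,0],[1,0,0,0,0],[1,0,0,0,0]]

```text
t: 6.9
ee_pos: [0.5892, -0.1806, 0.0595]
tcp_rot: [-1.959, -2.456, 0.001]
force: [-2.9, -5.8, -1.7]
width: 0.134
grasp_force: 25.0
```

Request:
drive_tool:
  moves:
    - [[1,0,0.005,0,0],[1,0,0.005,0,0],[1,0,0,0,0],[1,0,0,0,0]]

```text
t: 7.23
ee_pos: [0.5892, -0.1806, 0.0595]
tcp_rot: [-1.956, -2.454, 0.005]
force: [-7.7, -7.6, 1.6]
width: 0.132
grasp_force: 25.0
```

Request:
drive_tool:
  moves:
    - [[1,0,0.005,0,0],[1,0,0.005,0,0],[1,0,0.005,0,0],[1,0,0,0,0],[1,0,0,0,0]]

```text
t: 7.65
ee_pos: [0.5892, -0.1805, 0.0595]
tcp_rot: [-1.952, -2.451, 0.012]
force: [-12.9, -10.9, 4.4]
width: 0.136
grasp_force: 25.0
```

It has stopped firmly: no motion, and the reaction force is rising. I'll relax the command by about 4 mm, release and lift.

Request:
drive_tool:
  moves:
    - [[1,0,-0.01,0,0],[1,0,-0.008,0,0],[1,0,0,0,0],[0.3,0,0,0,0],[0.3,0,0,0,0],[0.3,0,0,0,0],[0.3,0,0,0,0],[0.3,0,0,0,0],[0.3,0,0,0,0],[0.3,0,0,0,0],[0.3,0,0,0,0]]

```text
t: 8.57
ee_pos: [0.591, -0.1797, 0.0595]
tcp_rot: [-1.959, -2.456, -0.0]
force: [0.0, -0.1, 0.1]
width: 0.645
grasp_force: 0.0
```

Request:
drive_tool:
  moves:
    - [[0.3,0,0,-0.03,0],[0.3,0,0,-0.06,0],[0.3,0,0,-0.1,0],[0.3,0,0,-0.1,0],[0.3,0,0,-0.1,0],[0.3,0,0,-0.1,0],[0.3,0,0,-0.1,0],[0.3,0,0,0,0],[0.3,0,0,0,0]]

```text
t: 9.32
ee_pos: [0.5919, -0.1804, 0.1797]
tcp_rot: [1.957, 2.452, 0.001]
force: [0.4, 0.4, -0.4]
width: 0.697
grasp_force: 0.0
```

```bash
python3 -c "
from h import *
rel([.589,-.18,.2])
a=imaging.grab_frame('wrist');b=imaging.grab_frame('scene')
cv2.imwrite('pics/end.png',cv2.resize(np.hstack([a,b]),(800,300)))"
```

```text
t 9.3167 pos [ 0.5919 -0.1804  0.1797] yaw of y 12.825891733547957 F [ 0.3845  0.4343 -0.4405] w 0.6974897822199507 0.0 [-0.4762  0.5665  1.4946  0.      1.0761 -0.7001]
shift units [ 0.0049 -0.0132 -0.1013]
```

View pics/end.png

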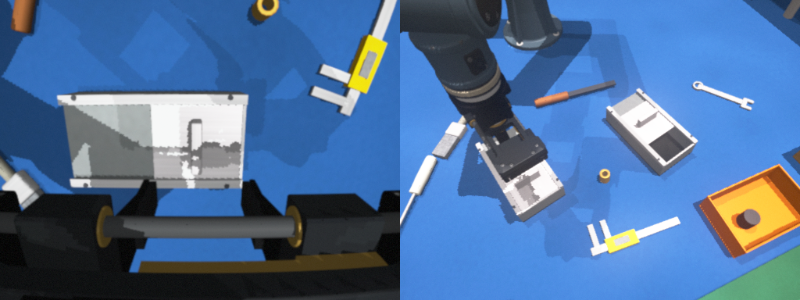

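The left half shows the cover (rib near 196,145) shut against the end wall, with no gap or bushings visible. The right half shows the empty box still open at (655,130). The gripper is clear and touching nothing, so I'll hand in.

```bash
python3 -c "
from bench import workorder
print(workorder.close_job())"
```

```text
the job is handed in; nothing more can be done
None
```

The bushing box's cover is slid fully home against its stop, the empty box is still open, and the gripper let go and lifted clear before I handed the job in at about 9.4 s.

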